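# Change the metering disc of a salt-tablet dispenser

### The job

Get the salt-tablet dispenser ready for the next run of cans: lift its steel hatch out of its seat and slide it fully across to the parked position on the left, then fit the metering disc with the blue grip in the well under it. The drive tang in the well has stopped at some angle you are not told, so turn the disc until its slot finds the tang and the disc drops fully home, flat on the floor of the well. Leave the hatch parked open, let go of the disc, and leave everything else where it stands.

Things in the scene. Friction and masses are not known exactly. Their poses are not given: they have to be found in the camera images.
- dispenser: White and steel table-top machine, fixed; level origin under the centre of its foot plate (250 x 290 mm), x to its back, y to its left. On top a deck 300 mm wide sloping 30 degrees, low side to the robot: tools must lean 30 degrees to work square to it. The entries well, ledge, parking_deck and tang_top have the deck's axes: x up the slope, y level to the left, z square out of the deck.
- well (a point): Centre of the grey floor of the well, a round recess 93 mm across and 12 mm deep in the right half of the deck, under the hatch; 225 mm above the table. Deck axes. The disc goes in here; fully home the centre of its grip lies 27 mm above this point.
- tang_top (a point): Centre of the top of the drive tang, a brass bar 30 x 10 mm, 6 mm high, in the middle of the well. It has stopped with its long side anywhere within 40 degrees either way of deck x, turned about deck z; this entry has the deck's axes, not the tang's: its angle is not reported. See it in a camera, or find it by touch. Its geared spindle is stiff (0.35 N m) and turns along once engaged.
- ledge (a point): Centre of the ledge round the mouth of the well on which the closed hatch lies; deck axes. The ledge is a recess with walls 68 mm up and down the slope and 62 mm to the right (that one 22 mm high). To the left, from 61 mm on, the parking deck stands 6 mm higher. Channel lips overhang the lower and upper edges, 112 mm apart, undersides 16 mm and tops 19.5 mm above the ledge.
- parking_deck (a point): Centre of the place for the open hatch, on top of the parking deck in the left half: 138 mm left of the ledge's centre and 6 mm higher; deck axes. The end stop lets the hatch go 6 mm beyond it.
- hatch_grip (a point): Centre of the hatch's black rib grip: 52 mm long up the slope, 13 mm wide across, 30 mm high. The hatch is a loose steel plate, 133 (up the slope) x 120 x 5 mm, 0.3 kg, caught under the channel lips; this point is 21 mm above its underside. Lifted square to the deck 6 mm it clears the recess, at 11 mm it meets the lips; at 8 mm it slides freely left. Axes of this entry: level.
- blue_disc_grip (a point): Centre of the bar grip of the blue disc, 27 mm above its underside. Grip: 44 mm along the disc's x, 12 mm along y, 30 mm high. Disc: white, 90 mm across, 12 mm thick, 0.2 kg, 8 large pockets, lying flat on the table. Slot in its underside 33 x 13 mm, 7 mm deep, in line with the grip; half a turn makes no difference. Resting on the tang it stands 6 mm too high; in line with it, it drops.
- green_disc_grip (a point): The same point of the spare disc, same size, with a green grip and 14 small pockets, on the table (the two discs may have changed places); leave it.
- can: Empty open can, 70 mm across, 106 mm high, on the dispenser's foot plate below the spout; origin under its centre; leave it.
- sealed_can_a: Closed can, 71 mm across, 107 mm high, origin under its centre; leave it.
- sealed_can_b: Closed can, 71 mm across, 107 mm high, origin under its centre; leave it.
- tongs: Steel tongs lying flat, 210 x 73 x 10 mm; leave them.
- pen: Red marker pen lying flat, 140 mm long, 13 mm thick; leave it.
- gauge: Steel seam gauge lying on the table, 157 x 111 x 28 mm; leave it.
- spray: Spray bottle with a blue head, 77 mm across and 198 mm high, origin under its centre; leave it.
- blue_disc: The blue disc as a whole; origin at the centre of its underside, x along grip and slot, z up through the grip.
- hatch: The hatch as a whole; origin at the centre of its underside; level axes as for its grip.
Not all that is in view belongs to the job. There is more than one size of the hatch; the job needs the larger.

How it is judged:
By the outcome, as a careful person would: the job done as asked, in the order asked, and still so for the second after the job is handed in, with the robot touching nothing.
It also fails if it takes over 61 s, if anything falls off the work surface, if the arm or the gripper's body presses on something with over 40 N, if the wrist force passes 120 N, or if a joint passes its speed limit or range.

### The arm

A 6-joint arm with a two-finger parallel gripper is mounted at the origin on the work surface; the furniture and walls round the work are solid. World frame = base frame: x ahead of the robot, y to its left, z up, the work surface at z = 0. Lengths are in m, angles in rad, forces in N, time in s.
With the tool pointing down it reaches from about 0.275 to 1 m from the base axis. Payload 8.4 kg.
Tool frame: the origin (TCP) lies on the centre line of the jaws, within the pads' length; the fingertips stand 17 mm ahead of it and the grasp point (between the pads) lies 2 mm behind it (bot.tcp_to_tips is the y of the fingertips in the tool frame, in m); y points along the fingers, z is the direction in which the jaws open and shut, and the axes are right-handed (so a half turn about y gives the same grasp; the last joint's range is limited). The gripper opens to 85 mm and grips with 20 to 120 N. Pads are 22 mm wide; open, the fingers measure 114 mm over their backs; the gripper's body (76 mm by 85 mm) begins 54 mm behind the grasp point. The pads swing forward as they close: fully open they stand 13 mm farther back than shut.
Start: joints at [1.287, 0.353, 1.633, -0, 1.155, -0.002], TCP at [0.174, 0.6, 0.248] pointing down, gripper open.
Joint ranges: [-2.63, 2.63], [-0.92, 2.1], [0.06, 2.66], [-1.3, 4.44], [0, 2.69], [-3.02, 3.02]. Speed limits (rad/s): [2.22, 2.22, 2.79, 3.14, 3.14, 3.14].

### API

Orientations are given as a unit quaternion [x, y, z, w].
In Python, from workcell import bot, hand, kinematics, get_obs, vision, hand_in gives the robot as it stands. The module is installed in compiled form; this text tells all that it offers. Calls block until the motion is done:
- bot.reach(position, orientation): joint-space move of the TCP to a pose.
- bot.servo_line(position, ori=None, velocity=0.15): straight line of the TCP; ori=None keeps the orientation; velocity is the mean speed in m/s.
- bot.goto_joints(angles): joint-space move.
- hand.move_gripper(opening, strength=None): finger opening in m; strength is the grip in N (None keeps the last); returns when the fingers have stopped.
- bot.dwell(seconds).
- kinematics.solve_ik(position, orientation): joint angles nearest the present ones, or None.
- get_obs(): the state.
- vision.read_camera(name): name is "scene" or "top" or "wrist"; returns a dict with "frame" (384x512x3 uint8, red, green, blue), "intrinsics" (3x3 intrinsics, pixels), "view" (4x4, takes a point from world to camera coordinates). Camera axes: x right, y down, z forward; pixel columns grow to the right and rows downward; lengths in m; the calibration is good to about 2 mm. A picture is of the moment at which its call begins. There is no depth.
A pose or a line that the arm cannot do raises bot.IKError and nothing moves.
- hand_in(): hands the job in, once; it reports no verdict.
The state is a dict: "time_s": time; "joint_pos": joint angles; "joint_vel": joint speeds; "joint_efforts": joint torques, N m; "position": TCP position; "orientation": TCP orientation; "wrist_force": force on the tool from outside, world axes, zero at the start; "ft_torque": the same for the moment, N m; "gripper_width": finger opening in m.
Only numpy, scipy, OpenCV 4.12 (cv2) and the standard library are available. Lean on these libraries where they do the work, as an engineer would, in place of code of your own. Each camera call takes 0.05 s, during which the arm holds its last target.

## Working session

There is one attempt and no reset: what is moved stays moved. The work goes in short steps, each a Python script; the robot and the scene stay as the last script left them, time stands still between calls to the robot, and variables do not carry over. Pictures are saved under pics/ and viewed, and the job is handed in when it is done.

```bash
mkdir -p pics; ls
python3 - <<'E'
from workcell import bot, hand, kinematics, get_obs, vision
import cv2, numpy as np
for n in ["scene","top","wrist"]:
    c=vision.read_camera(n); cv2.imwrite(f"pics/{n}0.png",c["frame"][:,:,::-1])
    np.savez(f"{n}0.npz",**{k:np.array(v) for k,v in c.items()})
    print(n,np.round(c["intrinsics"],1).tolist(),np.round(c["view"],3).tolist())
print(get_obs()); print(bot.tcp_to_tips)
E
```

```text
pics
scene [[367.9, 0.0, 256.9], [0.0, 367.9, 187.3], [0.0, 0.0, 1.0]] [[0.742, -0.671, 0.006, -0.314], [-0.332, -0.375, -0.866, 0.342], [0.583, 0.64, -0.501, 1.21], [0.0, 0.0, 0.0, 1.0]]
top [[439.4, 0.0, 255.5], [0.0, 439.4, 197.8], [0.0, 0.0, 1.0]] [[0.003, -1.0, 0.005, 0.059], [-0.98, -0.004, -0.197, 0.497], [0.197, -0.004, -0.98, 1.574], [0.0, 0.0, 0.0, 1.0]]
wrist [[287.9, 0.0, 256.7], [0.0, 287.9, 190.9], [0.0, 0.0, 1.0]] [[0.278, 0.96, -0.002, -0.623], [0.915, -0.265, 0.305, -0.039], [0.292, -0.087, -0.952, 0.38], [0.0, 0.0, 0.0, 1.0]]
{'time_s': 0.15, 'joint_pos': array([ 1.28657761e+00,  3.53493720e-01,  1.63396215e+00,  2.01454724e-05,
        1.15521080e+00, -2.40626347e-03]), 'joint_vel': array([-9.11646468e-04, -2.60755302e-03, -1.34265087e-03, -2.61403239e-06,
        1.39463127e-03, -3.39958190e-05]), 'joint_efforts': array([ 3.73113025e-04, -6.05637503e+01, -3.42337096e+01,  1.10792321e-04,
        6.20062245e-03,  8.47682628e-06]), 'position': array([0.17371071, 0.60001093, 0.24773172]), 'orientation': array([ 0.70047313, -0.09936989,  0.09924853, -0.69972334]), 'wrist_force': array([-0.54044477,  0.38194446,  0.85776881]), 'ft_torque': array([-0.10285447,  0.01311414,  0.05547533]), 'gripper_width': 0.08552923640902924}
0.017
```

View pics/scene0.png

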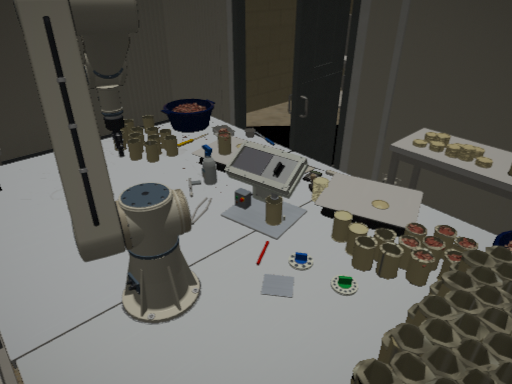

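View pics/top0.png

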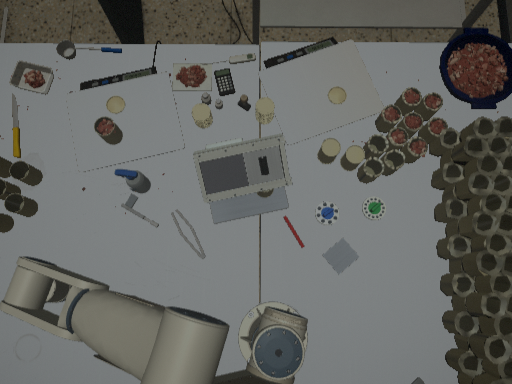

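View pics/wrist0.png

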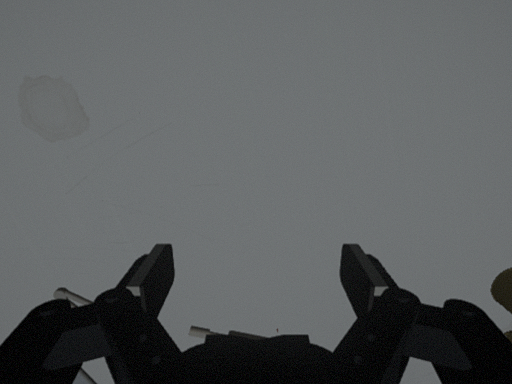

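The scene shows the dispenser deck around (265,165), the blue disc at (301,260) and the green disc at (345,284). In the top view the hatch grip is at (264,166), the blue disc at (327,213) and the green disc at (373,208). I'll crop in closer.

Run:
```python
import cv2
t=cv2.imread("pics/top0.png"); s=cv2.imread("pics/scene0.png")
cv2.imwrite("pics/t1.png",cv2.resize(t[130:230,185:305],None,fx=6,fy=6,interpolation=cv2.INTER_CUBIC)[:600])
cv2.imwrite("pics/t2.png",cv2.resize(t[190:240,305:395],None,fx=8,fy=8,interpolation=cv2.INTER_CUBIC))
cv2.imwrite("pics/s1.png",cv2.resize(s[135:235,210:340],None,fx=6,fy=6,interpolation=cv2.INTER_CUBIC))
```

```text
(no output)
```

View pics/t1.png

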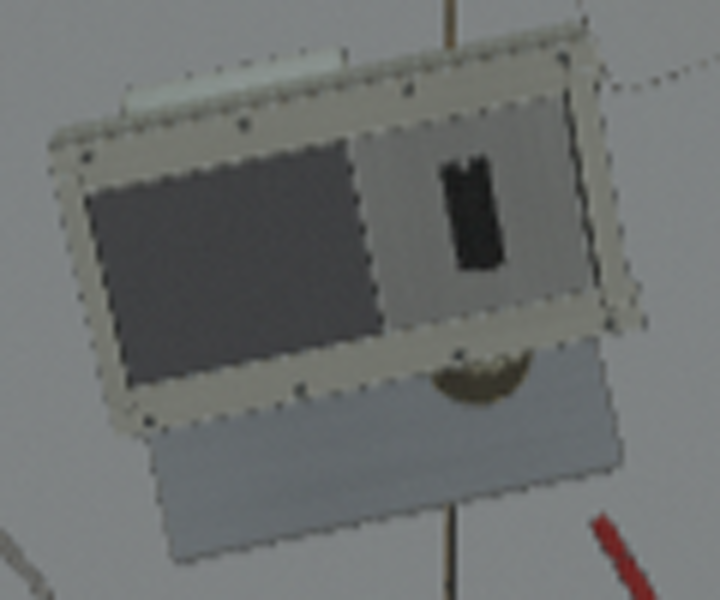

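View pics/t2.png

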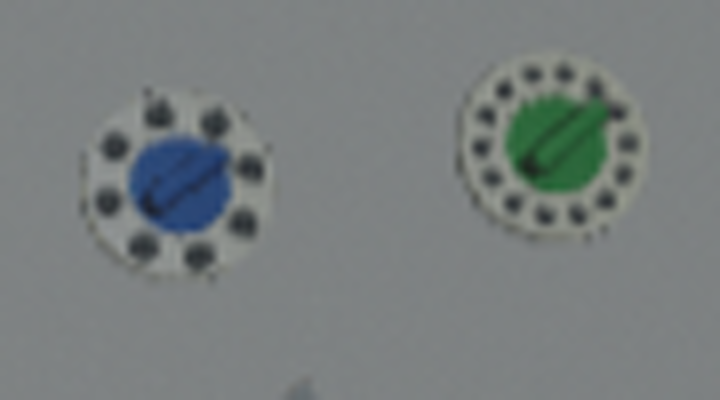

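View pics/s1.png

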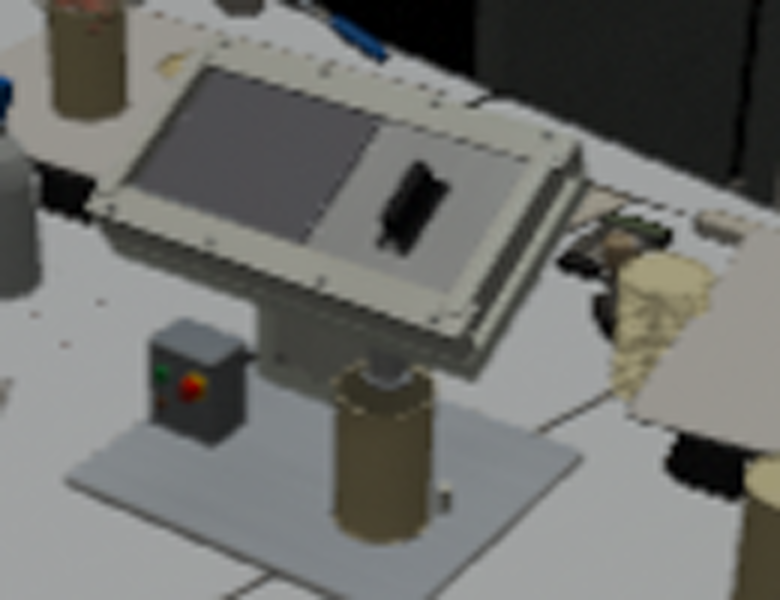

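```bash
cat > h.py <<'E'
import numpy as np, cv2
from scipy.optimize import least_squares
from scipy.spatial.transform import Rotation as R
def load(n):
    d=np.load(n); return {k:d[k] for k in d.files}
def proj(c,P):
    P=np.atleast_2d(P); V=np.array(c["view"]); q=P@V[:3,:3].T+V[:3,3]
    u=q@np.array(c["intrinsics"]).T; return u[:,:2]/u[:,2:]
def ray_z(c,uv,z):
    V=np.array(c["view"]);K=np.array(c["intrinsics"]); Rm=V[:3,:3]; o=-Rm.T@V[:3,3]
    d=Rm.T@np.linalg.solve(K,np.array([uv[0],uv[1],1.])); return o+d*(z-o[2])/d[2]
def deckR(psi,t=np.pi/6):
    c,s=np.cos(psi),np.sin(psi)
    return np.array([[c*np.cos(t),-s,-np.sin(t)*c],[s*np.cos(t),c,-np.sin(t)*s],[np.sin(t),0,np.cos(t)]])
ZL=0.225+0.012*np.cos(np.pi/6)
E
python3 - <<'E'
from h import *
T=load("top0.npz");S=load("scene0.npz")
t=lambda x,y:((x+.5)/6-.5+185,(y+.5)/6-.5+130)
s=lambda x,y:((x+.5)/6-.5+210,(y+.5)/6-.5+135)
h=.0195
m=[(T,t(88,193),(.056,.204,h)),(T,t(128,385),(-.056,.204,h)),(T,t(563,95),(.056,-.062,.022)),(T,t(603,290),(-.056,-.062,.022)),
(T,t(350,142),(.056,.06,.0125)),(T,t(383,333),(-.056,.06,.0125)),
(T,t(464,162),(.026,0,.036)),(T,t(482,268),(-.026,0,.036)),
(S,s(205,68),(.056,.204,h)),(S,s(130,185),(-.056,.204,h)),(S,s(528,160),(.056,-.062,.022)),(S,s(460,302),(-.056,-.062,.022)),
(S,s(380,125),(.056,.06,.0125)),(S,s(308,240),(-.056,.06,.0125))]
def f(p):
    Rd=deckR(p[2]); return np.concatenate([proj(c,np.array([p[0],p[1],ZL])+Rd@np.array(q))[0]-uv for c,uv,q in m])
r=least_squares(f,[.55,0,.2],loss='soft_l1')
print(r.x,np.round(f(r.x).reshape(-1,2),1).tolist())
# discs
for n,px in (("blue",(182,186)),("green",(553,144))):
    uv=((px[0]+.5)/8-.5+305,(px[1]+.5)/8-.5+190); print(n,uv,ray_z(T,uv,.014))
a=ray_z(T,((152+.5)/8-.5+305,(208+.5)/8-.5+190),.042);b=ray_z(T,((222+.5)/8-.5+305,(155+.5)/8-.5+190),.042)
print(a,b,(a+b)/2,np.degrees(np.arctan2(*(b-a)[1::-1])))
E
```

```text
[0.57375316 0.0372785  0.21735894] [[-0.6, -0.1], [0.3, 0.4], [1.1, -0.3], [-0.0, -0.1], [-0.6, -1.1], [0.4, -0.5], [1.1, 2.3], [0.9, -0.1], [0.2, -1.2], [-1.4, -0.5], [1.0, -0.6], [-1.5, -1.7], [-0.1, -1.2], [-2.1, 1.0]]
blue (327.3125, 212.8125) [ 0.44722462 -0.20894132  0.014     ]
green (373.6875, 207.5625) [ 0.46797411 -0.38421014  0.014     ]
[ 0.4322612  -0.19005924  0.042     ] [ 0.45716375 -0.22308663  0.042     ] [ 0.44471248 -0.20657294  0.042     ] -52.98382347748353
```

Hatch candidates: only one hatch with a black grip, at top (264,166). The dark panel at (222,173) is the empty parking deck.
Disc candidates: blue grip with 8 large pockets at (327,213), and green with 14 small pockets at (373,208). I choose the blue one; the close crop confirmed this. Next I'll move above the hatch, leaning with the deck.

```bash
cat >> h.py <<'E'
def tool(Rd,sgn=1,ang=0.):
    """tool y into deck, tool z across grip whose long axis is at ang from deck x"""
    y=-Rd[:,2]; z=sgn*(Rd[:,1]*np.cos(ang)-Rd[:,0]*np.sin(ang)); x=np.cross(y,z)
    return R.from_matrix(np.c_[x,y,z]).as_quat()
E
python3 - <<'E'
from h import *
from workcell import bot, hand, kinematics, get_obs, vision
np.set_printoptions(precision=3,suppress=True)
L=np.array([.5738,.0373,ZL]);Rd=deckR(.2174)
for s in (1,-1):
  for a in (-40,0,40):
    for hh in (.02,.15): print(s,a,hh,kinematics.solve_ik(L+Rd[:,2]*hh,tool(Rd,s,np.radians(a))))
E
```

```text
1 -40 0.02 [-0.004  0.052  2.117  0.244  0.472 -1.283]
1 -40 0.15 [-0.045 -0.199  2.073  0.188  0.768 -1.238]
1 0 0.02 [-0.004  0.052  2.117  0.244  0.472 -1.981]
1 0 0.15 [-0.045 -0.199  2.073  0.188  0.768 -1.936]
1 40 0.02 [-0.004  0.052  2.117  0.244  0.472 -2.679]
1 40 0.15 [-0.045 -0.199  2.073  0.188  0.768 -2.634]
-1 -40 0.02 [-0.004  0.052  2.117  0.244  0.472  1.859]
-1 -40 0.15 [-0.045 -0.199  2.073  0.188  0.768  1.904]
-1 0 0.02 [-0.004  0.052  2.117  0.244  0.472  1.161]
-1 0 0.15 [-0.045 -0.199  2.073  0.188  0.768  1.206]
-1 40 0.02 [-0.004  0.052  2.117  0.244  0.472  0.463]
-1 40 0.15 [-0.045 -0.199  2.073  0.188  0.768  0.508]
```

Run:
```python
from h import *
from workcell import bot, hand, kinematics, get_obs, vision
np.set_printoptions(precision=4,suppress=True)
L=np.array([.5738,.0373,ZL]);Rd=deckR(.2174)
o=get_obs();
bot.servo_line(o["position"]+[0,0,.17],velocity=.3)
print(get_obs()["time_s"])
q=tool(Rd,-1,0); bot.reach(L+Rd[:,2]*.16,q)
hand.move_gripper(.045,strength=60)
o=get_obs();print(o["time_s"],o["position"]-L-Rd[:,2]*.16,o["gripper_width"],o["wrist_force"])
c=vision.read_camera("wrist"); cv2.imwrite("pics/w1.png",c["frame"][:,:,::-1]); np.savez("w1.npz",**{k:np.array(v) for k,v in c.items()})
V=c["view"];print(-V[:3,:3].T@V[:3,3],V[2,:3])
```

```text
0.8667
3.7083 [ 0.      0.0001 -0.    ] 0.04464833257224398 [-0.8181 -0.2784  0.2576]
[0.5003 0.0207 0.5207] [ 0.2067  0.045  -0.9774]
```

View pics/w1.png

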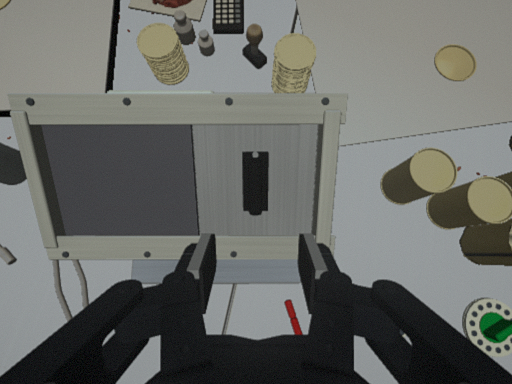

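The wrist view shows the hatch grip at about (256,183), the hatch/deck seam at x≈196, and the frame's inner corners at (30,125), (322,123) and (318,235). I'll enlarge it to refine the fit.

Run:
```python
import cv2
t=cv2.imread("pics/w1.png")
cv2.imwrite("pics/w1a.png",cv2.resize(t[110:260,170:350],None,fx=4,fy=4,interpolation=cv2.INTER_CUBIC))
cv2.imwrite("pics/w1b.png",cv2.resize(t[110:260,10:190],None,fx=4,fy=4,interpolation=cv2.INTER_CUBIC))
```

```text
(no output)
```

View pics/w1a.png

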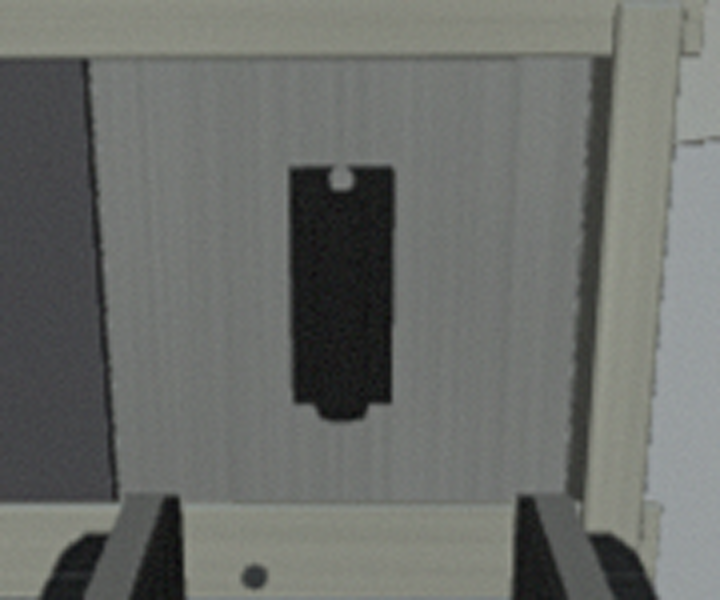

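View pics/w1b.png

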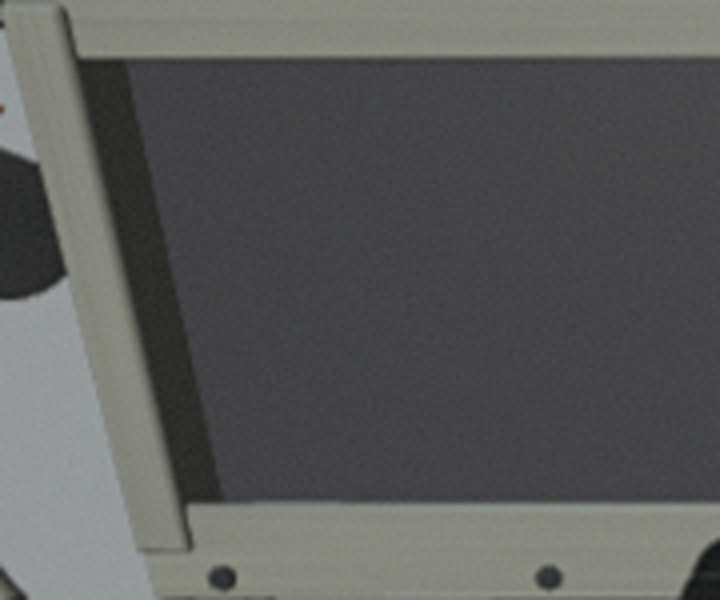

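Run:
```python
from h import *
np.set_printoptions(precision=4,suppress=True)
W=load("w1.npz")
a=lambda x,y:np.array(((x+.5)/4-.5+170,(y+.5)/4-.5+110))
b=lambda x,y:np.array(((x+.5)/4-.5+10,(y+.5)/4-.5+110))
# (pix, deck pt, weights)
m=[(a(500,57),(.056,-.04,.0195),(0,1)),(b(300,57),(.056,.15,.0195),(0,1)),(a(400,502),(-.056,-.02,.0195),(0,1)),(b(300,502),(-.056,.18,.0195),(0,1)),
(a(613,57),(.056,-.062,.022),(1,0)),(a(583,500),(-.056,-.062,.022),(1,0)),(b(75,57),(.056,.204,.022),(1,0)),(b(187,502),(-.056,.204,.022),(1,0)),
(a(90,60),(.056,.06,.005),(1,0)),(a(119,500),(-.056,.06,.005),(1,0)),(a(342,167),(.026,0,.036),(1,0)),(a(343,403),(-.026,0,.036),(1,0))]
def f(p):
    Rd=deckR(p[2]); return np.concatenate([(proj(W,np.array([p[0],p[1],ZL])+Rd@np.array(q))[0]-uv)*w for uv,q,w in m])
r=least_squares(f,[.57,.037,.217],loss='soft_l1')
print(r.x,f(r.x).reshape(-1,2).sum(1))
Rd=deckR(r.x[2]);L=np.array([*r.x[:2],ZL])
for z in (.005,.036):
  for x in (.026,-.026):
    for y in (.0065,-.0065):
      u=proj(W,L+Rd@np.array([x,y,z]))[0]; print(x,y,z,(u-[170,110]+.5)*4-.5)
def f3(p):
    Rd=deckR(p[2]); return np.concatenate([(proj(W,np.array([p[0],p[1],p[3]])+Rd@np.array(q))[0]-uv)*w for uv,q,w in m])
r=least_squares(f3,[.57,.037,.217,ZL],loss='soft_l1');print(r.x,f3(r.x).reshape(-1,2).sum(1))
```

```text
[0.5739 0.038  0.2159] [-0.6176 -0.9309  0.6181  0.3555  2.0119  1.3374 -1.7251 -2.8303  0.0731
 -0.1429  0.1965 -0.0518]
0.026 0.0065 0.005 [316.8499 174.7605]
0.026 -0.0065 0.005 [369.9026 174.8372]
-0.026 0.0065 0.005 [318.2384 374.0613]
-0.026 -0.0065 0.005 [368.4635 374.1306]
0.026 0.0065 0.036 [313.1604 200.3813]
0.026 -0.0065 0.036 [372.4113 200.4664]
-0.026 0.0065 0.036 [314.9199 420.0733]
-0.026 -0.0065 0.036 [370.6656 420.1494]
[0.5748 0.0388 0.2195 0.2319] [-0.1388  0.2315 -0.2678  0.1609  0.3072  0.2649  0.584  -0.7719  0.1693
  0.1779 -0.4139 -0.4592]
```

```bash
cat >> h.py <<'E'
L=np.array([.5742,.0383,ZL]); PSI=.2178; Rd=deckR(PSI)
def D(x,y,z): return L+Rd@np.array([x,y,z])
def snap(bot_vision,n,name):
    c=bot_vision.read_camera(n); cv2.imwrite(f"pics/{name}.png",c["frame"][:,:,::-1]); np.savez(f"{name}.npz",**{k:np.array(v) for k,v in c.items()}); return c
def st(o):
    p=Rd.T@(o["position"]-L)*1000; w=Rd.T@o["wrist_force"]
    print("t%.2f deck mm"%o["time_s"],np.round(p,2),"F deck",np.round(w,1),"w",round(o["gripper_width"]*1000,1))
E
python3 - <<'E'
from h import *
from workcell import bot, hand, kinematics, get_obs, vision
q=tool(Rd,-1,0)
bot.servo_line(D(0,0,.06),q,velocity=.15)
st(get_obs()); 
bot.servo_line(D(0,0,.029),q,velocity=.06); st(get_obs())
hand.move_gripper(.0,strength=60); st(get_obs())
bot.servo_line(D(0,0,.032),q,velocity=.03); st(get_obs())
snap(vision,"wrist","w2"); snap(vision,"scene","s2")
E
```

```text
t4.58 deck mm [ 3.800e-01 -6.000e-02  6.043e+01] F deck [-0.4 -0.6  0.4] w 44.7
t5.24 deck mm [-0.21  0.04 28.73] F deck [ 0.5  0.3 -0.2] w 45.2
t5.63 deck mm [2.200e-01 1.000e-02 2.944e+01] F deck [-0.2 -0.3  8. ] w 11.8
t5.88 deck mm [ 0.27 -0.04 32.15] F deck [ 1.1  0.3 -1.6] w 11.6
```

View pics/w2.png

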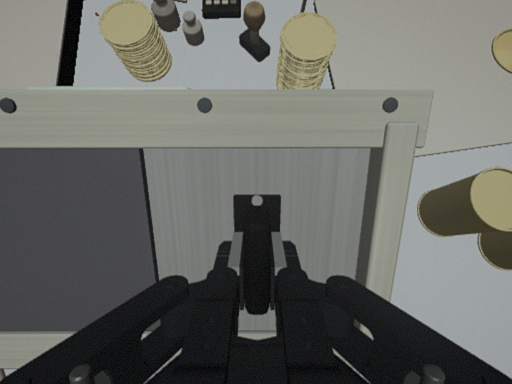

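The jaws hold the rib at (258,260) with an 11.7 mm opening. Now I'll lift to 8 mm and slide left.

Run:
```python
from h import *
from workcell import bot, hand, kinematics, get_obs, vision
q=tool(Rd,-1,0)
bot.servo_line(D(0,0,.0373),q,velocity=.03); st(get_obs())
snap(vision,"wrist","w3")
bot.servo_line(D(0,.03,.0373),q,velocity=.08); st(get_obs())
bot.servo_line(D(0,.09,.0373),q,velocity=.1); st(get_obs())
```

```text
t6.31 deck mm [ 0.22 -0.04 37.48] F deck [ 1.2 -0.4 -2.2] w 12.2
t6.88 deck mm [ 0.16 30.31 37.29] F deck [ 2.7  2.5 -3.4] w 11.8
t7.63 deck mm [ 0.09 89.86 37.29] F deck [ 3.3  2.5 -2.9] w 11.9
```

View pics/w3.png

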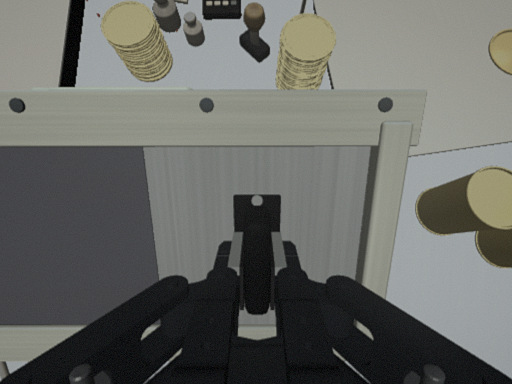

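The hatch came up square with the tool and slid with small forces. I'll finish the slide, lower it, let go, and look back at the well.

Run:
```python
from h import *
from workcell import bot, hand, kinematics, get_obs, vision
q=tool(Rd,-1,0)
bot.servo_line(D(0,.140,.0373),q,velocity=.1); st(get_obs())
bot.servo_line(D(0,.140,.0357),q,velocity=.03); st(get_obs())
hand.move_gripper(.04); st(get_obs())
bot.servo_line(D(0,.140,.10),q,velocity=.15)
bot.servo_line(D(-.03,0.02,.20),q,velocity=.3); st(get_obs())
snap(vision,"wrist","w4")
```

```text
t8.28 deck mm [4.0000e-02 1.3983e+02 3.7270e+01] F deck [ 3.2  1.8 -3.2] w 11.1
t8.53 deck mm [-2.0000e-02  1.3945e+02  3.5600e+01] F deck [ 2.4 -1.  -1.9] w 11.8
t8.92 deck mm [ -0.28 139.94  35.68] F deck [-0.  -0.2 -0.1] w 40.0
t10.18 deck mm [-30.54  19.77 198.95] F deck [ 0.1  0.  -0.2] w 39.8
```

View pics/w4.png

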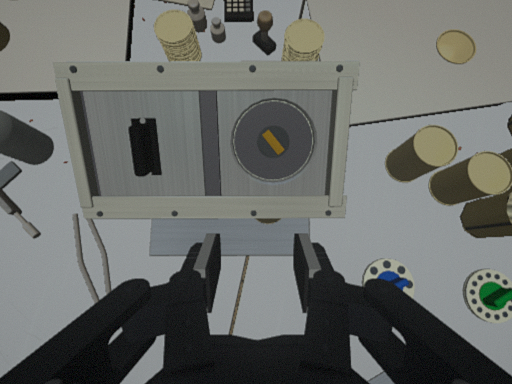

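The hatch is parked at (145,145). The well rim is centred at about (273,140), the brass tang at (273,142) is turned clearly anticlockwise, and the blue disc is at (390,280). I'll measure the tang and rim.

Run:
```python
from h import *
np.set_printoptions(precision=4,suppress=True)
W=load("w4.npz"); im=W["frame"]
cv2.imwrite("pics/w4a.png",cv2.resize(im[85:200,215:340,::-1],None,fx=5,fy=5,interpolation=cv2.INTER_CUBIC))
hsv=cv2.cvtColor(im,cv2.COLOR_RGB2HSV)
m=((hsv[...,1]>120)&(hsv[...,2]>60)).astype(np.uint8); m[:110]=0;m[175:]=0;m[:,:245]=0;m[:,305:]=0
ys,xs=np.nonzero(m); print(len(xs),xs.min(),xs.max(),ys.min(),ys.max())
# to deck plane z (tang top: floor+6 = -6mm wrt ledge)
V=W["view"];Rm=V[:3,:3];o=-Rm.T@V[:3,3]
def deck(uv,z):
    d=Rm.T@np.linalg.solve(W["intrinsics"],np.array([uv[0],uv[1],1.])); od=Rd.T@(o-L);dd=Rd.T@d; return (od+dd*(z-od[2])/dd[2])[:2]*1000
P=np.array([deck(p,-.006) for p in zip(xs,ys)],np.float32)
print(cv2.minAreaRect(P),P.mean(0)); w,v=np.linalg.eigh(np.cov(P.T)); print("ang",np.degrees(np.arctan2(v[1,1],v[0,1])),np.sqrt(w*12))
```

```text
227 262 283 130 154
((-0.7967634201049805, 0.546910285949707), (29.806703567504883, 9.875929832458496), 39.03726577758789) [-0.6886  0.5869]
ang -141.01682348291456 [ 9.8588 29.7856]
```

View pics/w4a.png

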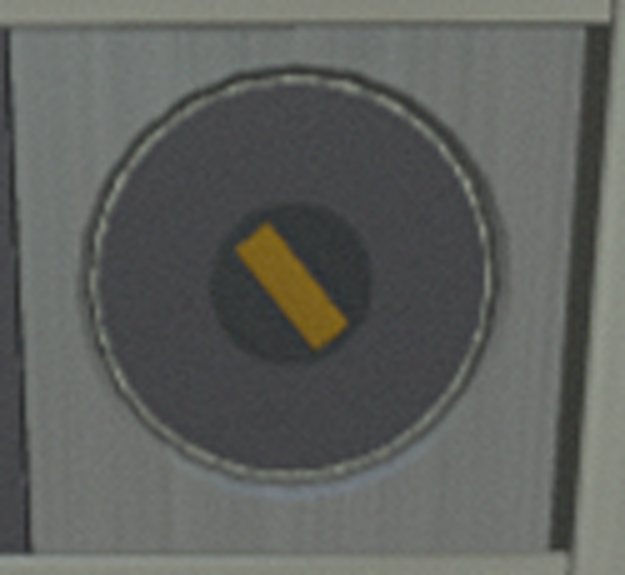

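```bash
cat >> h.py <<'E'
L=L+Rd@np.array([-.0007,.0006,0]); TANG=np.radians(39.0)
def down(ang,sgn=1):
    """tool down, grip long axis at world yaw ang"""
    y=np.array([0,0,-1.]); z=sgn*np.array([-np.sin(ang),np.cos(ang),0]); x=np.cross(y,z)
    return R.from_matrix(np.c_[x,y,z]).as_quat()
E
python3 - <<'E'
from h import *
from workcell import bot, hand, kinematics, get_obs, vision
np.set_printoptions(precision=3,suppress=True)
for s in (1,-1): print(s,kinematics.solve_ik([.445,-.207,.2],down(np.radians(-53),s)),kinematics.solve_ik([.445,-.207,.032],down(np.radians(-53),s)),kinematics.solve_ik(D(0,0,.03),tool(Rd,s,TANG)))
E
```

```text
1 [-0.438  0.202  1.963  0.     0.977 -1.084] [-0.438  0.476  2.066 -0.     0.599 -1.084] [-0.003  0.031  2.117  0.234  0.492 -2.65 ]
-1 [-0.438  0.202  1.963 -0.     0.977  2.057] [-0.438  0.476  2.066 -0.     0.599  2.057] [-0.003  0.031  2.117  0.234  0.492  0.491]
```

Run:
```python
from h import *
from workcell import bot, hand, kinematics, get_obs, vision
q=down(np.radians(-53),-1)
bot.reach([.445,-.207,.2],q); hand.move_gripper(.05); st(get_obs())
snap(vision,"wrist","w5")
```

```text
t11.65 deck mm [-171.31 -211.81   59.41] F deck [-0.2  0.2  0.6] w 49.9
```

View pics/w5.png

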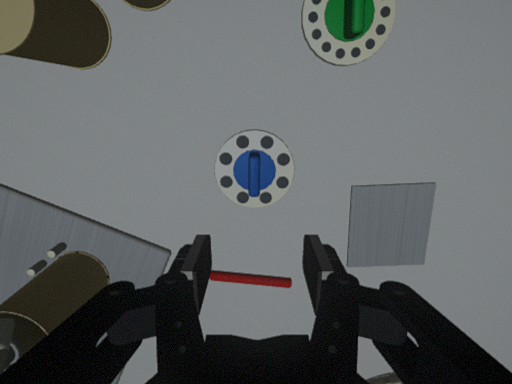

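The blue disc with its eight large pockets is centred at (254,168), with its grip nearly vertical in the image.

Run:
```python
from h import *
np.set_printoptions(precision=4,suppress=True)
W=load("w5.npz"); im=W["frame"]
cv2.imwrite("pics/w5a.png",cv2.resize(im[120:220,205:305,::-1],None,fx=6,fy=6,interpolation=cv2.INTER_CUBIC))
# blue hub blob
hsv=cv2.cvtColor(im,cv2.COLOR_RGB2HSV); print(hsv[168,240],hsv[168,254],im[168,254],im[168,240])
# pockets
g=im.astype(int).sum(2); m=((g<230)&(hsv[...,1]<80)).astype(np.uint8)
n,l,s,c=cv2.connectedComponentsWithStats(m)
P=[(c[i],s[i,4]) for i in range(n) if 40<s[i,4]<400 and abs(c[i][0]-254)<45 and abs(c[i][1]-168)<45]
for p,a in P: print(p,a,ray_z(W,p,.012)[:2])
Q=np.array([ray_z(W,p,.012)[:2] for p,a in P]); print("mean",Q.mean(0),np.linalg.norm(Q-Q.mean(0),axis=1))
a=Q-Q.mean(0); print(np.sort(np.degrees(np.arctan2(a[:,1],a[:,0]))%45))
```

```text
[108 188 126] [108 204 114] [ 23  60 114] [ 33  69 126]
[242.3621 141.5   ] 116 [ 0.4783 -0.225 ]
[266.5789 141.8246] 114 [ 0.4572 -0.2406]
[225.4505 158.3784] 111 [ 0.4823 -0.1988]
[283.1574 159.037 ] 108 [ 0.431  -0.2366]
[225.9898 181.2959] 98 [ 0.4666 -0.1777]
[282. 182.] 99 [ 0.4156 -0.2152]
[242.4286 197.0612] 98 [ 0.4407 -0.1737]
[265.2 197.4] 95 [ 0.4195 -0.1892]
mean [ 0.4489 -0.2071] [0.0344 0.0345 0.0344 0.0345 0.0343 0.0343 0.0344 0.0344]
[13.6003 13.6623 13.7152 13.754  13.8146 13.8708 13.8732 13.9445]
```

View pics/w5a.png

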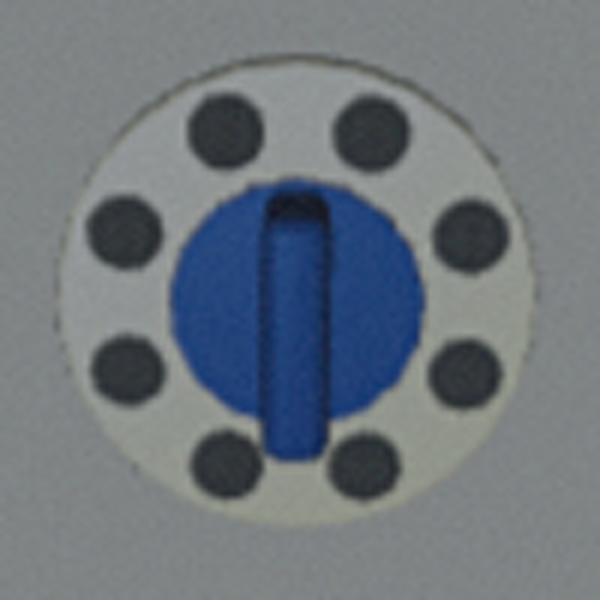

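Run:
```python
from h import *
from workcell import bot, hand, kinematics, get_obs, vision
q=down(np.radians(-53.72),-1)
bot.servo_line([.4489,-.2071,.075],q,velocity=.15)
hand.move_gripper(.03)
bot.servo_line([.4489,-.2071,.034],q,velocity=.06); st(get_obs())
hand.move_gripper(0,strength=70); st(get_obs())
bot.servo_line([.4489,-.2071,.17],q,velocity=.15); st(get_obs())
snap(vision,"wrist","w6"); snap(vision,"scene","s6")
```

```text
t13.85 deck mm [-251.76 -213.21  -86.75] F deck [ 0.3  0.3 -0.4] w 30.0
t14.15 deck mm [-251.36 -213.38  -86.46] F deck [2.5 0.5 4. ] w 10.7
t15.21 deck mm [-184.73 -212.73   30.62] F deck [-1.  -0.8 -1.1] w 10.6
```

View pics/w6.png

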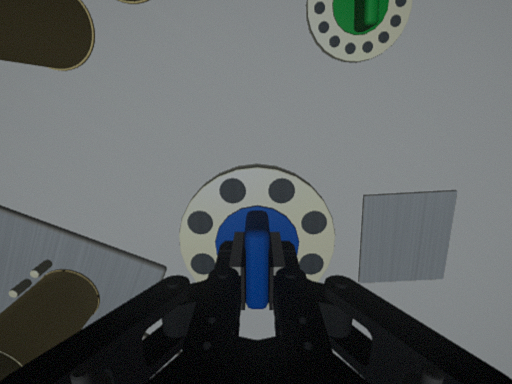

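The disc is held level, with its pockets at (232,190), (282,190), (200,222) and (314,222). I'll measure its offset in the hand.

Run:
```python
from h import *
np.set_printoptions(precision=4,suppress=True)
W=load("w6.npz"); im=W["frame"]; hsv=cv2.cvtColor(im,cv2.COLOR_RGB2HSV)
g=im.astype(int).sum(2); m=((g<230)&(hsv[...,1]<80)).astype(np.uint8)
n,l,s,c=cv2.connectedComponentsWithStats(m)
z=.17-.034+.012
P=np.array([ray_z(W,c[i],z)[:2] for i in range(n) if 150<s[i,4]<900 and 180<c[i][0]<335 and 170<c[i][1]<240])
print([ (c[i],s[i,4]) for i in range(n) if 150<s[i,4]<900 and 180<c[i][0]<335 and 170<c[i][1]<300])
def f(p):return np.linalg.norm(P-p,axis=1)-.0344
r=least_squares(f,[.4489,-.2071]);print(r.x,r.fun*1000)
a=P-r.x;print(np.degrees(np.arctan2(a[:,1],a[:,0]))%45)
d=r.x-[.4489,-.2071]; an=np.radians(-53.72); print("along grip",d@[np.cos(an),np.sin(an)],"across",d@[-np.sin(an),np.cos(an)])
```

```text
[(array([259.6101, 170.6284]), np.int32(218)), (array([232.2831, 190.4256]), np.int32(484)), (array([281.2634, 190.4136]), np.int32(486)), (array([199.7765, 222.1613]), np.int32(434)), (array([313.7248, 222.2064]), np.int32(436))]
[ 0.4496 -0.2095] [ 5.4834 -2.5229 -2.5956 -1.1609 -1.3427]
[34.2621 15.5051 12.2786 17.4173 10.0806]
along grip 0.002378980853809771 across -0.0008965525201427272
```

Run:
```python
from h import *
np.set_printoptions(precision=4,suppress=True)
W=load("w6.npz")
for dz in (-.002,0,.002):
  P=np.array([ray_z(W,c,.148+dz)[:2] for c in [(232.28,190.43),(281.26,190.41),(199.78,222.16),(313.72,222.21)]])
  f=lambda p:np.linalg.norm(P-p,axis=1)-.0344
  r=least_squares(f,[.4489,-.2071]); a=P-r.x
  d=r.x-[.4489,-.2071]; an=np.radians(-53.72)
  print(r.x,r.fun*1000,np.degrees(np.arctan2(a[:,1],a[:,0]))%45,"along",d@[np.cos(an),np.sin(an)],"across",d@[-np.sin(an),np.cos(an)])
```

```text
[ 0.4477 -0.2068] [-0.0103 -0.0013  0.016   0.0122] [13.7822 13.6929 13.728  13.66  ] along -0.0009636941246703411 across -0.0008011779161259043
[ 0.448  -0.2072] [ 0.0874  0.0966 -0.2126 -0.2163] [13.3932 14.0802 12.784  14.6041] along -0.000503994739049991 across -0.0007973456627840381
[ 0.4482 -0.2075] [ 0.1877  0.1972 -0.4314 -0.435 ] [13.0058 14.4661 11.8259 15.5623] along -4.5409940752166934e-05 across -0.0007935095585964256
```

Run:
```python
from h import *
from workcell import bot, hand, kinematics, get_obs, vision
o=get_obs(); 
bot.servo_line([.4489,-.2071,.34],velocity=.3)
q=tool(Rd,-1,TANG)
bot.reach(D(0,.0004,.11),q); st(get_obs())
bot.servo_line(D(0,.0004,.050),q,velocity=.12); bot.dwell(.2); st(get_obs())
snap(vision,"wrist","w7")
```

```text
t17.41 deck mm [ -0.64   0.19 109.41] F deck [-1.1  0.  -1.8] w 10.8
t18.26 deck mm [ 0.6   0.27 50.74] F deck [-1.7 -0.3 -1.3] w 10.6
```

View pics/w7.png

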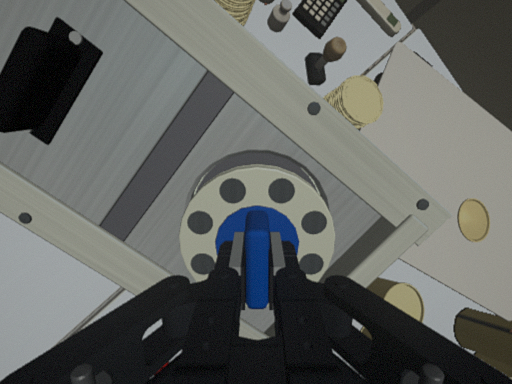

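Run:
```python
from h import *
W=load("w7.npz"); im=W["frame"][...,::-1].copy()
k=4;x0,y0=160,135
cr=cv2.resize(im[y0:y0+140,x0:x0+190],None,fx=k,fy=k,interpolation=cv2.INTER_CUBIC)
def draw(c,r,z,col):
    t=np.linspace(0,2*np.pi,200); p=proj(W,np.array([D(c[0]+r*np.cos(a),c[1]+r*np.sin(a),z) for a in t]))
    cv2.polylines(cr,[np.int32((p-[x0,y0]+.5)*k-.5).reshape(-1,1,2)],True,col,1)
draw((0,0),.0465,0,(0,0,255)); draw((0,0),.0465,-.012,(0,255,255)); draw((0,.0004),.045,.028,(0,255,0));draw((0,.0004),.045,.016,(255,255,0))
cv2.imwrite("pics/w7a.png",cr)
```

```text
(no output)
```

View pics/w7a.png

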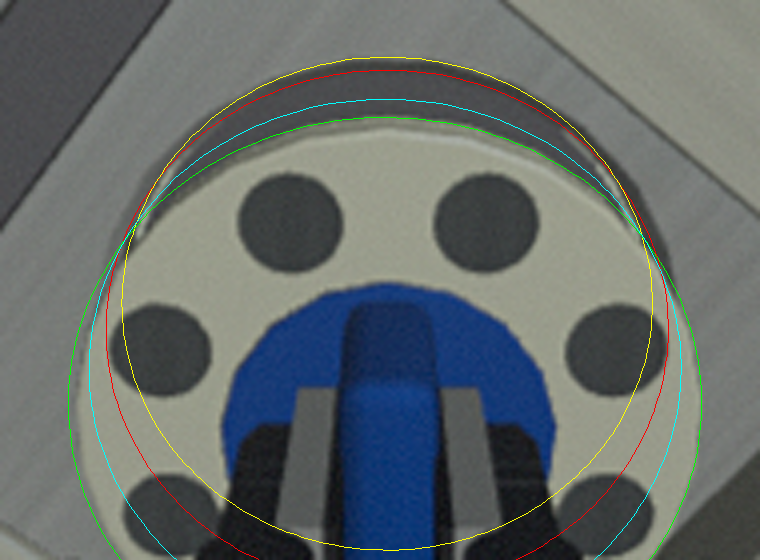

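Disc and well are concentric to within about 1 mm, so I'll lower with force watching.

Run:
```python
from h import *
from workcell import bot, hand, kinematics, get_obs, vision
q=tool(Rd,-1,TANG)
bot.servo_line(D(.0005,.0004,.037),q,velocity=.06); bot.dwell(.1); st(get_obs())
for z in np.arange(36,20.5,-1.):
    bot.servo_line(D(.0005,.0004,z/1000),q,velocity=.02); o=get_obs(); st(o)
    if (Rd.T@o["wrist_force"])[2]>9: break
```

```text
t18.77 deck mm [ 0.37  0.46 36.82] F deck [ 0.2  0.  -1.1] w 10.8
t19.02 deck mm [ 0.54  0.4  36.03] F deck [-1.5  0.2 -1. ] w 10.6
t19.27 deck mm [ 0.43  0.42 34.96] F deck [-1.1  0.3 -1.5] w 10.5
t19.52 deck mm [ 0.46  0.4  33.94] F deck [-1.9 -0.2 -2.3] w 10.7
t19.77 deck mm [ 0.45  0.4  32.93] F deck [-2.1 -0.8 -1.6] w 10.9
t20.02 deck mm [ 0.48  0.4  31.95] F deck [-1.7  0.1 -1.7] w 11.0
t20.27 deck mm [ 0.46  0.42 30.95] F deck [-0.6 -0.3 -0.5] w 10.5
t20.52 deck mm [ 0.45  0.4  29.93] F deck [-1.4 -0.1 -1.5] w 10.6
t20.77 deck mm [ 0.45  0.4  28.94] F deck [-1.1 -0.1 -2.2] w 10.9
t21.02 deck mm [ 0.47  0.41 27.95] F deck [-1.5  0.3 -1.3] w 10.6
t21.27 deck mm [ 0.44  0.4  26.95] F deck [-0.9 -0.3 -0.8] w 10.7
t21.52 deck mm [ 0.47  0.43 25.96] F deck [-1.7  0.3 -2. ] w 11.0
t21.77 deck mm [ 0.44  0.42 24.92] F deck [-1.3 -0.9 -1.8] w 10.5
t22.02 deck mm [ 0.44  0.41 23.92] F deck [-1.1  0.7 -1.6] w 10.8
t22.27 deck mm [ 0.48  0.4  22.96] F deck [-0.6 -1.6 -0.2] w 10.5
t22.52 deck mm [ 0.56  0.37 22.24] F deck [-2.  -0.4  6.6] w 10.6
t22.77 deck mm [ 0.59  0.38 22.18] F deck [-5.7 -1.4 26.4] w 10.6
```

Firm contact at 22.2 mm, against 22 mm expected for fully home (28 mm if resting on the tang). I'll relieve the force, let go, retreat and look.

Run:
```python
from h import *
from workcell import bot, hand, kinematics, get_obs, vision
q=tool(Rd,-1,TANG)
bot.servo_line(D(.0005,.0004,.0219),q,velocity=.02); st(get_obs())
hand.move_gripper(.03); st(get_obs())
bot.servo_line(D(.0005,.0004,.09),q,velocity=.1)
bot.servo_line(D(-.03,0.02,.20),tool(Rd,-1,0),velocity=.25); bot.dwell(.2); st(get_obs())
snap(vision,"wrist","w8"); snap(vision,"scene","s8"); snap(vision,"top","t8")
im=cv2.imread("pics/w8.png"); cv2.imwrite("pics/w8a.png",cv2.resize(im[50:230,40:370],None,fx=2.4,fy=2.4,interpolation=cv2.INTER_CUBIC))
```

```text
t23.02 deck mm [ 0.72  0.32 22.22] F deck [-2.5 -0.4 10.2] w 10.8
t23.35 deck mm [ 0.6   0.4  21.73] F deck [-0.2  0.  -0.1] w 30.1
t25.22 deck mm [-30.37  19.97 199.12] F deck [0.3 0.3 0.6] w 30.2
```

View pics/w8a.png

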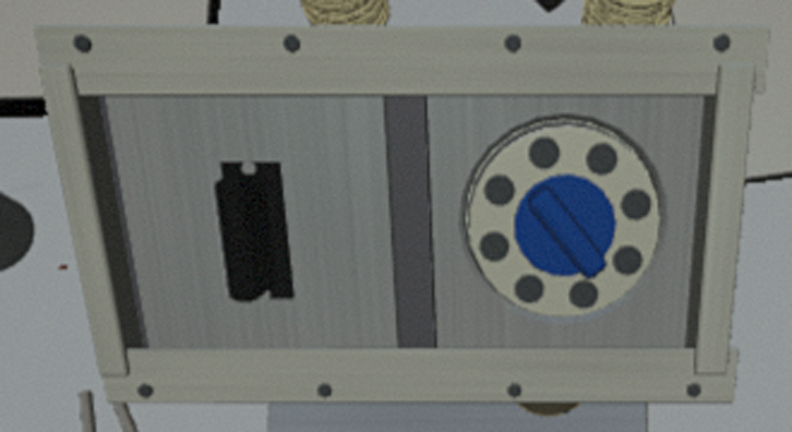

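View pics/s8.png

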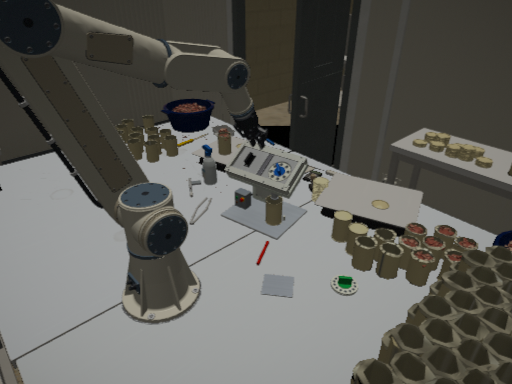

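View pics/t8.png

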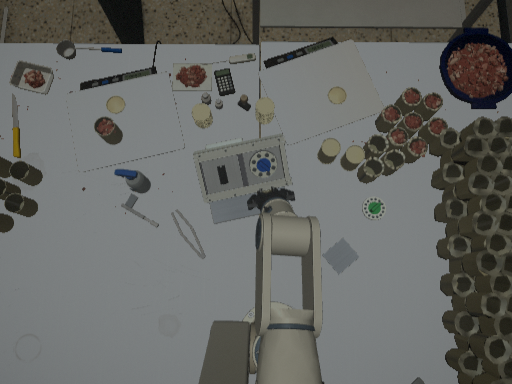

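Run:
```python
from h import *
np.set_printoptions(precision=2,suppress=True)
W=load("w8.npz"); im=W["frame"]; hsv=cv2.cvtColor(im,cv2.COLOR_RGB2HSV)
V=W["view"];Rm=V[:3,:3];o=-Rm.T@V[:3,3]
def deck(uv,z):
    d=Rm.T@np.linalg.solve(W["intrinsics"],np.array([uv[0],uv[1],1.])); od=Rd.T@(o-L);dd=Rd.T@d; return (od+dd*(z-od[2])/dd[2])[:2]*1000
g=im.astype(int).sum(2)
for th in (200,230):
  m=((g<th)&(hsv[...,1]<80)).astype(np.uint8)
  n,l,s,c=cv2.connectedComponentsWithStats(m)
  C=[c[i] for i in range(n) if 30<s[i,4]<300 and 230<c[i][0]<320 and 100<c[i][1]<185]
  for z in (0,.006):
    P=np.array([deck(p,z) for p in C]); a=P-P.mean(0); print(len(C),z,P.mean(0),np.linalg.norm(a,axis=1),np.mean(np.degrees(np.arctan2(a[:,1],a[:,0]))%45))
t=lambda x,y:((x+.5)/2.4-.5+40,(y+.5)/2.4-.5+50)
print("hatch R edge",deck(t(385,100),.011),deck(t(397,345),.011),"hatch L edge",deck(t(105,100),.011),deck(t(145,345),.011))
```

```text
9 0 [ 3.02 -1.62] [37.49 30.25 30.08 32.98 32.76 36.52 36.19 38.81 38.76] 18.884254275948447
9 0.006 [ 3.84 -1.22] [36.79 29.69 29.53 32.37 32.15 35.84 35.52 38.09 38.04] 18.884254275948443
9 0 [ 2.34 -1.24] [30.85 30.61 30.98 33.01 33.29 35.89 36.09 37.92 38.09] 19.3746002083578
9 0.006 [ 3.17 -0.85] [30.28 30.04 30.41 32.4  32.67 35.23 35.42 37.22 37.39] 19.3746002083578
hatch R edge [53.65 77.53] [-56.84  78.41] hatch L edge [ 53.58 197.33] [-56.89 198.6 ]
```

Run:
```python
from h import *
np.set_printoptions(precision=2,suppress=True)
W=load("w8.npz"); im=W["frame"]; hsv=cv2.cvtColor(im,cv2.COLOR_RGB2HSV)
V=W["view"];Rm=V[:3,:3];o=-Rm.T@V[:3,3]
def deck(uv,z):
    d=Rm.T@np.linalg.solve(W["intrinsics"],np.array([uv[0],uv[1],1.])); od=Rd.T@(o-L);dd=Rd.T@d; return (od+dd*(z-od[2])/dd[2])[:2]*1000
g=im.astype(int).sum(2)
m=((g<230)&(hsv[...,1]<80)).astype(np.uint8)
n,l,s,c=cv2.connectedComponentsWithStats(m)
C=[c[i] for i in range(n) if 30<s[i,4]<300 and 230<c[i][0]<320 and 100<c[i][1]<185]
C=[p for p in C if 28<np.linalg.norm(deck(p,0))<40]
for z in (0,.006):
    P=np.array([deck(p,z) for p in C]); a=P-P.mean(0); print(len(C),z,P.mean(0),np.linalg.norm(a,axis=1).mean(),np.linalg.norm(a,axis=1),np.mean(np.degrees(np.arctan2(a[:,1],a[:,0]))%45)+22.5)
```

```text
9 0 [ 2.34 -1.24] 34.08214289226359 [30.85 30.61 30.98 33.01 33.29 35.89 36.09 37.92 38.09] 41.874600208357805
9 0.006 [ 3.17 -0.85] 33.450580694958525 [30.28 30.04 30.41 32.4  32.67 35.23 35.42 37.22 37.39] 41.874600208357805
```

Run:
```python
from h import *
np.set_printoptions(precision=2,suppress=True)
W=load("w8.npz"); im=W["frame"]; hsv=cv2.cvtColor(im,cv2.COLOR_RGB2HSV)
V=W["view"];Rm=V[:3,:3];o=-Rm.T@V[:3,3]
def deck(uv,z):
    d=Rm.T@np.linalg.solve(W["intrinsics"],np.array([uv[0],uv[1],1.])); od=Rd.T@(o-L);dd=Rd.T@d; return (od+dd*(z-od[2])/dd[2])[:2]*1000
g=im.astype(int).sum(2)
m=((g<230)&(hsv[...,1]<80)).astype(np.uint8)
n,l,s,c=cv2.connectedComponentsWithStats(m)
I=[i for i in range(n) if 30<s[i,4]<300 and 230<c[i][0]<320 and 100<c[i][1]<185]
for i in I: print(c[i],s[i,4],deck(c[i],0))
import itertools
P0=np.array([c[i] for i in I])
best=min(itertools.combinations(range(len(I)),8),key=lambda k:np.std(np.linalg.norm((Q:=np.array([deck(P0[j],0) for j in k]))-Q.mean(0),axis=1)))
for z in (-.003,0,.003,.006):
    P=np.array([deck(P0[j],z) for j in best]); a=P-P.mean(0); print(z,P.mean(0),np.linalg.norm(a,axis=1).mean(),np.linalg.norm(a,axis=1),np.mean(np.degrees(np.arctan2(a[:,1],a[:,0]))%45)+22.5)
```

```text
[277.56 111.65] 210 [33.13 -3.23]
[266.43 113.43] 118 [31.25  8.83]
[290.43 115.77] 119 [ 28.79 -17.36]
[247.72 128.78] 111 [14.83 29.32]
[304.7  134.74] 110 [  8.37 -33.98]
[245.59 152.26] 106 [-11.3   31.96]
[301.05 157.97] 100 [-17.82 -31.17]
[260.09 169.82] 97 [-31.71  15.46]
[282.91 172.18] 97 [-34.49 -10.97]
-0.003 [-1.96 -1.18] 34.697881988648746 [34.51 34.76 34.75 34.75 34.69 34.62 34.71 34.78] 39.132143310822336
0 [-1.51 -0.99] 34.37934720445116 [34.19 34.44 34.44 34.44 34.38 34.31 34.39 34.46] 39.13214331082233
0.003 [-1.06 -0.8 ] 34.060812420253576 [33.88 34.12 34.12 34.12 34.06 33.99 34.07 34.14] 39.13214331082233
0.006 [-0.61 -0.61] 33.74227763605599 [33.56 33.8  33.8  33.8  33.74 33.67 33.75 33.82] 39.13214331082233
```

All the measurements agree: ring radius 34.38 mm against 34.40 mm on the table puts the disc top level with the ledge, so it is fully home. The disc angle is 39.1° and the hatch centre is at 138 mm. The robot is clear, so I'm handing in.

```bash
python3 -c "
from workcell import get_obs,hand_in
print(get_obs()['time_s']); print(hand_in())"
```

```text
25.3667
the job is handed in; nothing more can be done
None
```

The hatch is parked open, the blue disc is fully home in the well, and I handed the job in at 25.4 s (limit 61 s).

- **Hatch:** I lifted it about 8 mm square to the deck, slid it left, set it down and let go. The last picture puts its centre about 138 mm left of the ledge. The arm's own position reading said about 139–140 mm. Both are within the 6 mm allowance before the end stop.
- **Disc:** I saw the tang at 39.0° in the wrist camera, turned the disc to match, and it went down with no resistance until firm contact.
    - **Depth:** contact came at 22.2 mm, where 22 mm is expected for fully home and 28 mm if it were resting on the tang.
    - **Level:** in the last picture the disc's pocket ring measures 34.38 mm, against 34.40 mm seen on the table. It is even all round, so the disc lies flat at the right depth. Its angle is 39.1°.
- **What disagreed:** the cameras and the arm differed by about 1–2 mm in places, including the disc's centre in the well. That is within the stated calibration, and nothing jammed.
- **The rest:** the highest wrist force I read was about 26 N. In the last pictures the arm was clear and nothing else appeared to have moved.

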